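# Hold a gear case's inspection cover at the set opening

## Task

Someone parked a jar of screws on the hinged inspection cover of the gear case. Without lifting it, slide that jar sideways off the cover until it stands wholly inside the ring scribed on the case's top and let go of it; only then take the cover by its bar and swing it up until it is parallel to the index arm on the quadrant beside it. The cover has no stay, so finish while still holding it still at that angle for the inspection; leave the index arm as it is set and the other things on and round the case where they are.

Things in the scene. Friction and masses are not known exactly. Their poses are not given: they have to be found in the camera images.
- jar_center (a point): centre (38 mm above its base) of the glass jar of screws with a dark screw lid that stands on the cover: upright cylinder 60 mm in diameter, 76 mm tall (lid: top 16 mm, 56 mm in diameter), 0.24 to 0.39 kg, z up. The bigger jar on the bench is a bystander.
- ring_mark (a point): centre of the scribed ring (84 mm inner diameter, dark line 1 mm high, no obstacle) on the gear case's flat top, 85 mm above the bench. Axes of the case: x away from the robot to the hinge side, y to the case's left, z up. The cover's middle is 145 mm to the right (-y); its left edge 70 mm to the right. The jar slides level along +y onto the ring. A loose bolt lies about 70 mm behind (+x).
- gear_case: fixed grey gear case, 180 mm (x) by 390 mm (y, with feet), 85 mm high; origin on the bench under the cover's middle, axes as ring_mark. The bare steel cover, 155x150x8 mm, is flush with the top (at most 0.5 mm higher). The quadrant, an upright quarter arc of 104 mm radius about the hinge axis, 4 mm thick, stands 105 mm right of the cover's middle and reaches 110 mm above the top.
- cover_bar (a point): centre of the cover's handle: round steel bar, 12 mm in diameter, 110 mm long, along the case's y, on a post at each end (90 mm clear between), 45 mm above the cover's top near the edge towards the robot. Turns with the cover: x stays parallel to the plate, z square to it (angle 0: the case's axes). In that frame it is 140 mm in front (-x) of the hinge axis and 39 mm above it.
- cover_hinge (a point): middle of the cover's hinge axis (along the case's y, at the cover's far edge, 6 mm above the case's top); turns with the cover. The bar swings about it, up and away from the robot: at angle a its centre is, in the case's axes, -0.140 cos a + 0.039 sin a in x and 0.140 sin a + 0.039 cos a in z (m) from it.
- cover (a joint): opening angle of the cover (rad): 0 shut and level, grows as it opens, up to 1.5. Weighs 0.3 to 0.65 kg, hinge nearly free of friction: falls shut when let go; 1 to 3.5 N at the bar lift it.
- index (a joint): angle of the index arm above level (rad), on the same scale as the cover's: the cover is parallel to the arm when both read the same. Set anywhere from 0.5 to 1.0. Stiff, but a strong knock turns it.
- index_knob (a point): centre of the knob (16 mm in diameter, 14 mm long) near the free end of the index arm, a flat dark steel arm 8 mm wide that reaches 145 mm from the hinge axis on the right, outer side of the quadrant; the knob is 138 mm from the hinge axis and 118 mm to the right of the cover's middle. x is along the arm, from its free end to the hinge axis.
- bolt: loose bystander: steel bolt, 66x18x16 mm, on the case's top behind the ring; origin under its middle
- wrench: loose bystander: combination wrench, 199x35x6 mm, on the bench in front of the case; origin under its middle
- pliers: loose bystander: pliers with red grips, 180x60x18 mm, on the bench right of the case; origin under their middle
- marker: loose bystander: marker pen, 136x18x18 mm, on the bench in front of the case; origin under its middle

How it is judged:
On the way, in this order (a step that is already met when the one before it is completed fails the run):
1. the jar stands inside the scribed ring, upright and let go, the cover still shut (horizontal distance between jar_center and ring_mark below 0.014 m and angle between jar_center's own z axis and vertical below 0.1 rad and z of jar_center in the frame of ring_mark below 0.045 m and contact force between the fingers and jar below 0.1 N and linear speed of jar below 0.02 m/s and value of joint cover below 0.1 rad), for 0.2 s.
2. the cover is held by the fingers parallel to the index arm (angle between the x axis of cover_bar and the x axis of index_knob, either way round below 0.087 rad and contact force between the fingers and cover above 0.4 N), for 0.2 s.
At the end, for the whole second after the job is handed in: The jar stands upright on the case's top within 14 mm of the middle of the ring, so with no more than a hair over the ring's line, touched by neither robot nor cover; the cover is held still by the fingers (more than 0.4 N) within 0.087 rad (5 degrees) of the index arm (all of step 2 and horizontal distance between jar_center and ring_mark below 0.014 m and angle between jar_center's own z axis and vertical below 0.1 rad and z of jar_center in the frame of ring_mark below 0.045 m and velocity of joint cover between -0.05 and 0.05 rad/s and contact force between jar and cover below 0.1 N and contact force between the arm and jar below 0.1 N); the arm keeps its last pose, push and grip.
It fails at once if the jar is lifted more than 12 mm off the case's top (z of jar_center in the frame of ring_mark above 0.05 m).
It fails at once if the jar is tipped or falls (angle between jar_center's own z axis and vertical above 0.3 rad or z of jar_center in the frame of ring_mark below 0.025 m).
It fails at once if the cover is opened before the jar stands in the ring (value of joint cover above 0.12 rad and horizontal distance between jar_center and ring_mark above 0.02 m).
It fails at once if the index arm is turned (distance of index_knob from where it was at the start of the episode above 0.006 m).
It fails at once if a bystander is disturbed (distance of any of bolt, wrench, pliers, marker from where it was at the start of the episode above 0.025 m).
It also fails if it takes over 48 s, if anything falls off the work surface, if the arm or the gripper's body presses on something with over 40 N, if the wrist force passes 120 N, or if a joint passes its speed limit or range.

## Robot

A 6-joint arm with a two-finger parallel gripper is mounted at the origin on a cart in front of the work surface, level with it; the furniture and walls round the work are solid. World frame = base frame: x ahead of the robot, y to its left, z up, the work surface at z = 0. Lengths are in m, angles in rad, forces in N, time in s.
With the tool pointing down it reaches from about 0.275 to 0.75 m from the base axis. Payload 10.2 kg.
Tool frame: the origin (TCP) lies midway between the tips of the shut fingers; the grasp point (between the pads) lies 19 mm behind it; z points along the fingers, y is the direction in which the jaws open and shut (so a half turn about z gives the same grasp; the last joint's range is limited). The gripper opens to 88 mm and grips with 3 to 60 N. Pads are 18 mm wide; open, the fingers measure 123 mm over their backs; the gripper's body (75 mm by 187 mm) begins 45 mm behind the grasp point.
Start: joints at [0.949, 0.313, 1.498, -0, 1.331, -0.223], TCP at [0.204, 0.484, 0.239] pointing down, gripper open.
Joint ranges: [-2.94, 2.94], [-0.97, 2.17], [0.19, 2.56], [-1.23, 4.37], [0.02, 3.11], [-2.88, 2.88]. Speed limits (rad/s): [2.39, 2.39, 3.01, 3.14, 3.14, 3.14].

## Interface

Orientations are given as a unit quaternion [w, x, y, z].
In Python, from workcell import get_obs, get_image, camera_info, sign_off, spot_in, masks_of, mark_of gives the robot as it stands.
- The arm moves only by the tool play_rows, never from a script. Its argument "deltas" is text: rows parted by semicolons, each of 7 numbers parted by spaces: the finger opening in cm, from 0 to 8.81, then the shift along the tool's x, y, z in cm, then the turn, a rotation vector about the tool's x, y, z in degrees. In form: jaw x y z wx wy wz; .... A call has 1 to 8 rows; each row shifts and turns the commanded pose from where the row before left it, along the tool's axes as they then stand; what a row does not reach is not made up. A row lasts 1/12 s, in which the tool goes at most 41.7 mm and 7.16 degrees, less where a joint would pass 70% of its speed; a pose out of reach is approached as far as the arm can. A call is refused whole if a number of a shift passes 4.17 or a number of a turn 7.16, either way. A call with a gripper value outside its range is refused whole. The fingers move at their own pace and stop on an object; "force" is the grip in N (left out, the last holds). Time passes only in rows, so rows that do not move let the fingers close. It gives the time, the measured TCP pose, the force and the opening at its end, in the units of the state.
- get_obs(): the state, without advancing time (a new reading comes with each control period).
- get_image(name): name is "scene" or "top" or "wrist"; returns the picture (384x512x3 uint8, red, green, blue); there is no depth.
- camera_info(name): a dict with "fx", "fy", "cx", "cy" (pixels), "world_from_camera" (4x4, takes a point from camera to world coordinates); the wrist camera has in their place "T_tool_cam" (4x4, takes a point from camera to tool coordinates, whose origin is the TCP and whose axes are the flange's). Camera axes: x right, y down, z forward; pixel columns grow to the right and rows downward; lengths in m; the calibration is good to about 2 mm. A picture is of the moment at which its call begins: read the wrist's pose just before it. camera_info takes no time and is no camera call.
- sign_off(): hands the job in, once; it reports no verdict.
Trained networks look in the newest picture that a camera, given by its name, has taken for a name from the list of things; names that differ only in an ending like _2 or _b are one class to them, and where a whole thing is asked for, a point or a joint stands for the part that bears it (a point fixed in the world has none). Each returns a list of dicts, best first, with "p" (0 to 1); they miss things now and then, are a little off and sometimes report something else, mostly with a low value. They report only what shows in the picture. A call takes as long as a camera call.
- spot_in(thing, camera): "bbox" ([left, top, right, bottom] in pixels, round what is visible of it).
- masks_of(thing, camera): "region" (384x512 bool, what is visible of it) and "bbox" ([left, top, right, bottom] in pixels, round what is visible of it).
- mark_of(thing, camera): "at" ([row, column] in pixels: a listed point, or the origin of a listed thing).
The state is a dict: "time_s": time; "joints": joint angles; "joint_velocities": joint speeds; "effort": joint torques, N m; "tool_pos": TCP position; "orientation": TCP orientation; "force": force on the tool from outside, world axes, zero at the start; "moment": the same for the moment, N m; "opening": finger opening in m.
Only numpy, scipy, OpenCV 4.12 (cv2) and the standard library are available. Lean on these libraries where they do the work, as an engineer would, in place of code of your own. Each camera call takes 0.05 s, during which the arm holds its last target.

## Working session

There is one attempt and no reset: what is moved stays moved. The work goes in short steps, Python scripts to look and compute and a tool call to move; the robot and the scene stay as the last step left them, time stands still between calls to the robot, and variables do not carry over. Pictures are saved under pics/ and viewed, and the job is handed in when it is done.

Besides the shell and the picture viewer there is one more tool, called after "Call:" as a command line: name --argument value ..., lists and objects as JSON in quotes. play_rows: Moves the arm, as the interface text tells. Its arguments: {"type":"object","properties":{"deltas":{"type":"string"},"force":{"type":"number"}},"required":["deltas"]}

```bash
mkdir -p pics; python3 - <<'E'
from workcell import *
import cv2
o=get_obs();print(o)
for n in ["scene","top","wrist"]:
    im=get_image(n);cv2.imwrite(f"pics/{n}0.png",cv2.cvtColor(im,cv2.COLOR_RGB2BGR))
    c=camera_info(n);print(n,c)
    for t in ["jar_center","ring_mark","cover_bar","cover_hinge","index_knob","gear_case","bolt"]:
        print(t,[(r["at"],round(r["p"],2)) for r in mark_of(t,n)[:3]])
E
```

```text
{'time_s': 0.0, 'joints': array([ 9.48573000e-01,  3.13420170e-01,  1.49844302e+00, -3.07667252e-07,
        1.33099515e+00, -2.23366832e-01]), 'joint_velocities': array([-0.00076929, -0.00130104,  0.00018287, -0.00229678,  0.001404  ,
        0.00019939]), 'effort': array([ 7.65488712e-04, -4.02207291e+01, -2.52267909e+01,  6.94274856e-02,
        3.52914515e-02, -1.22527340e-04]), 'tool_pos': array([0.20373752, 0.48358441, 0.2381741 ]), 'orientation': array([-2.59525751e-04,  1.98108867e-01,  9.80179818e-01, -5.77178730e-04]), 'force': array([-0.13904985, -0.74707215, -0.15638901]), 'moment': array([ 0.0352601 ,  0.05909907, -0.01925554]), 'opening': 0.08822501372135945}
scene {'fx': 413.72442878649434, 'fy': 413.72442878649434, 'cx': 261.39315213556915, 'cy': 190.9090074499567, 'world_from_camera': array([[ 0.80017838, -0.24798724,  0.54609238,  0.01964508],
       [-0.59970832, -0.34301659,  0.72297272, -0.68417694],
       [ 0.00803073, -0.90600328, -0.42319447,  0.50197406],
       [ 0.        ,  0.        ,  0.        ,  1.        ]])}
jar_center [([162.0, 256.8], 0.73)]
ring_
[... 720 characters left out ...]
], 0.85)]
cover_hinge [([119.0, 218.9], 0.71)]
index_knob [([161.3, 277.8], 0.5)]
gear_case [([164.1, 223.8], 0.82)]
bolt [([125.9, 158.8], 0.71)]
wrist {'fx': 322.5008012218714, 'fy': 322.5008012218714, 'cx': 259.6220477674259, 'cy': 186.35444335668538, 'T_tool_cam': array([[-3.75432150e-04, -9.55073150e-01, -2.96369935e-01,
         7.77023368e-02],
       [ 9.99999692e-01, -1.54154813e-04, -7.69993463e-04,
         3.21886151e-04],
       [ 6.89713231e-04, -2.96370132e-01,  9.55072913e-01,
        -1.45967327e-01],
       [ 0.00000000e+00,  0.00000000e+00,  0.00000000e+00,
         1.00000000e+00]])}
jar_center []
ring_mark []
cover_bar []
cover_hinge []
index_knob []
gear_case []
bolt []
```

View pics/scene0.png

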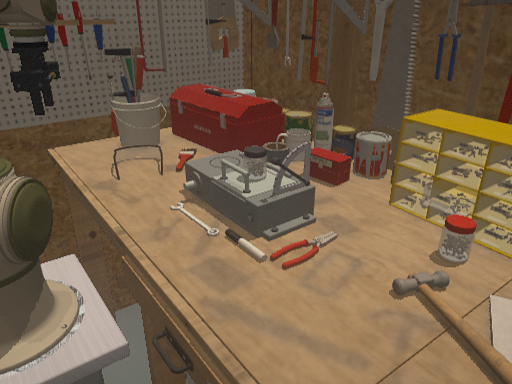

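View pics/top0.png

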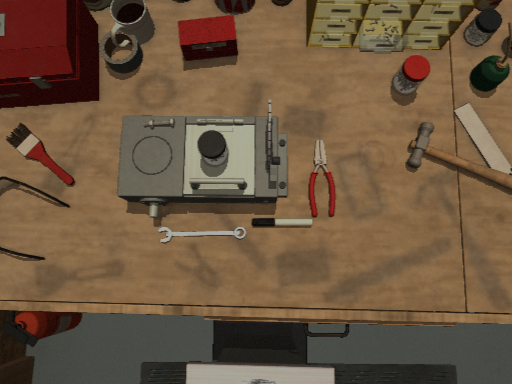

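```bash
cat > h.py <<'E'
import numpy as np, cv2
from workcell import *
from scipy.spatial.transform import Rotation as R
def Rq(q): return R.from_quat([q[1],q[2],q[3],q[0]])
def cam(n,o=None):
    c=camera_info(n)
    if n=="wrist":
        T=np.eye(4);T[:3,:3]=Rq(o["orientation"]).as_matrix();T[:3,3]=o["tool_pos"]
        return c,T@c["T_tool_cam"]
    return c,c["world_from_camera"]
def ray(n,at,o=None):
    c,T=cam(n,o);d=np.array([(at[1]-c["cx"])/c["fx"],(at[0]-c["cy"])/c["fy"],1])
    return T[:3,3],T[:3,:3]@d
def onz(n,at,z,o=None):
    p,d=ray(n,at,o);return p+d*(z-p[2])/d[2]
def proj(n,P,o=None):
    c,T=cam(n,o);q=np.linalg.inv(T)@np.r_[P,1];return np.array([c["cy"]+c["fy"]*q[1]/q[2],c["cx"]+c["fx"]*q[0]/q[2]])
def save(n,f):
    im=get_image(n);cv2.imwrite(f"pics/{f}.png",cv2.cvtColor(im,cv2.COLOR_RGB2BGR));return im
E
python3 - <<'E'
from h import *
for t,a,z in [("jar",(149.1,208),.123),("ring",(156.3,152.7),.085),("bar",(180.7,217.4),.130),("hinge",(119,218.9),.091),("case",(164.1,223.8),0.0),("bolt",(125.9,158.8),.085)]:
    print(t,onz("top",a,z))
for t,a,z in [("jar",(162,256.8),.123),("ring",(164.6,223.6),.085),("case",(209.6,255.3),0.0)]: print(t,onz("scene",a,z))
E
```

```text
jar [0.59426633 0.11813257 0.123     ]
ring [0.58643395 0.24130182 0.085     ]
bar [0.52678539 0.09530686 0.13      ]
hinge [0.67128001 0.1016986  0.091     ]
case [0.5934306  0.09561181 0.        ]
bolt [0.65496063 0.23266852 0.085     ]
jar [0.60344722 0.10919251 0.123     ]
ring [0.57600575 0.22596684 0.085     ]
case [0.5852636  0.09034791 0.        ]
```

The pictures show the case at top px about (165,205), ring at (156,153), jar on the cover at (149,208) and bar at (181,217). The quadrant is at column 272. Next I'll raise the arm, square it to the case and look with the wrist camera.

Call:
play_rows --deltas "8.8 0 0 -3 0 0 -6.4;8.8 0 0 -3 0 0 -6.4;8.8 0 0 -3 0 0 -6.4;8.8 0 0 -3 0 0 -6.4;8.8 -4 -4 -1 0 0 0;8.8 -4 -4 -1 0 0 0;8.8 -4 -4 -1 0 0 0;8.8 -4 -4 -1 0 0 0"

```text
time_s: 1.87
tool_pos: [0.3262, 0.3721, 0.3882]
orientation: [0.0, -0.024, 1.0, 0.0]
force: [1.7, 0.8, 0.7]
opening: 0.088
```

Call:
play_rows --deltas "8.8 -3 -3 0 0 0 0;8.8 -3 -3 0 0 0 0;8.8 -3 -3 0 0 0 0;8.8 -3 -3 0 0 0 0;8.8 -2 -3 0 0 0 0;8.8 -2 -2 0 0 0 0;8.8 0 0 0 0 0 0;8.8 0 0 0 0 0 0"

```text
time_s: 2.53
tool_pos: [0.4916, 0.2127, 0.3873]
orientation: [-0.0, -0.023, 1.0, 0.0]
force: [-1.3, 0.2, -0.7]
opening: 0.0881
```

```bash
python3 - <<'E'
from h import *
o=get_obs();print(o["tool_pos"],Rq(o["orientation"]).as_matrix().round(3),o["joints"].round(2))
save("wrist","w1")
Z=dict(jar_center=.123,ring_mark=.085,cover_bar=.130,cover_hinge=.091,gear_case=0,bolt=.085)
for t in list(Z)+["index_knob"]:
    for r in mark_of(t,"wrist")[:2]:
        print(t,r["at"],round(r["p"],2),onz("wrist",r["at"],Z[t],o).round(4) if t in Z else "")
E
```

```text
[0.49159765 0.21266724 0.38729282] [[-0.999 -0.046 -0.001]
 [-0.046  0.999  0.   ]
 [ 0.001  0.    -1.   ]] [ 0.19  0.29  1.15  0.    1.7  -1.43]
jar_center [220.5, 184.3] 0.75 [0.5949 0.1141 0.123 ]
ring_mark [211.8, 272.3] 0.9 [0.5916 0.2367 0.085 ]
cover_bar [173.8, 166.3] 0.92 [0.5274 0.094  0.13  ]
cover_bar [91.6, 211.6] 0.72 [0.4226 0.1523 0.13  ]
cover_hinge [252.9, 178.8] 0.76 [0.6632 0.0969 0.091 ]
gear_case [191.9, 190.8] 0.91 [0.5945 0.098  0.    ]
bolt [250.0, 265.2] 0.8 [0.6555 0.2293 0.085 ]
index_knob [207.3, 59.9] 0.6
```

View pics/w1.png

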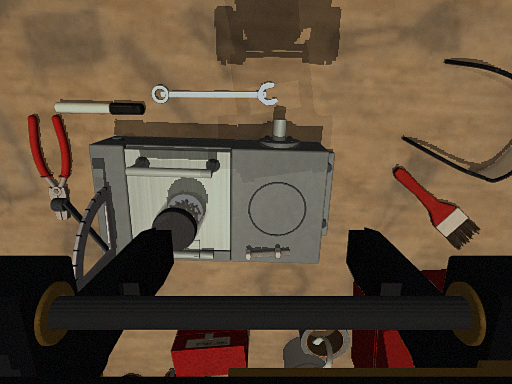

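The view is robot-side up: the ring is at about (209,277), the jar lid at (229,178) and the bar at (172,168). I'll rectify it to the top plane for precise fits.

```bash
cat > rect.py <<'E'
from h import *
def rect(im,n,z,o=None,x0=.45,y0=-.08,S=1000,W=420,H=300):
    # out px (col,row): y=y0+col/S, x=x0+row/S
    src=np.float32([[0,0],[W,0],[W,H],[0,H]]);dst=[]
    for c,r in src:
        p=proj(n,[x0+r/S,y0+c/S,z],o);dst.append([p[1],p[0]])
    M=cv2.getPerspectiveTransform(np.float32(dst),src)
    return cv2.warpPerspective(im,M,(W,H),flags=cv2.INTER_CUBIC)
def circ(im,z,n,o,rmin,rmax,near,p2=12):
    g=cv2.cvtColor(rect(im,n,z,o,S=2000,W=840,H=600),cv2.COLOR_BGR2GRAY)
    c=cv2.HoughCircles(cv2.medianBlur(g,3),cv2.HOUGH_GRADIENT_ALT,1,10,param1=80,param2=.6,minRadius=rmin*2,maxRadius=rmax*2)
    if c is None: return
    for q in c.reshape(-1,c.shape[-1])[:6]: print(round(z,3),n,"x %.4f y %.4f r %.4f"%(.45+q[1]/2000,-.08+q[0]/2000,q[2]/2000))
E
python3 - <<'E'
from rect import *
o=get_obs()
w=cv2.imread("pics/w1.png");t=cv2.imread("pics/top0.png")
for n,im in (("wrist",w),("top",t)):
    print("ring");circ(im,.086,n,o,39,47,None)
    print("lid");circ(im,.161,n,o,24,32,None)
cv2.imwrite("pics/r1.png",np.vstack([rect(w,"wrist",.085,o,S=1500,W=630,H=290),rect(t,"top",.085,o,S=1500,W=630,H=290)]))
E
```

```text
ring
0.086 wrist x 0.5875 y 0.2450 r 0.0423
0.086 wrist x 0.6385 y 0.0925 r 0.0424
lid
0.161 wrist x 0.5890 y 0.1120 r 0.0278
0.161 wrist x 0.5940 y 0.0305 r 0.0271
0.161 wrist x 0.6560 y 0.2510 r 0.0274
0.161 wrist x 0.5455 y 0.1330 r 0.0281
0.161 wrist x 0.5475 y 0.1270 r 0.0260
ring
0.086 top x 0.5890 y 0.2475 r 0.0426
0.086 top x 0.6150 y 0.1030 r 0.0436
lid
0.161 top x 0.5945 y 0.1055 r 0.0289
0.161 top x 0.5790 y 0.1005 r 0.0291
```

View pics/r1.png

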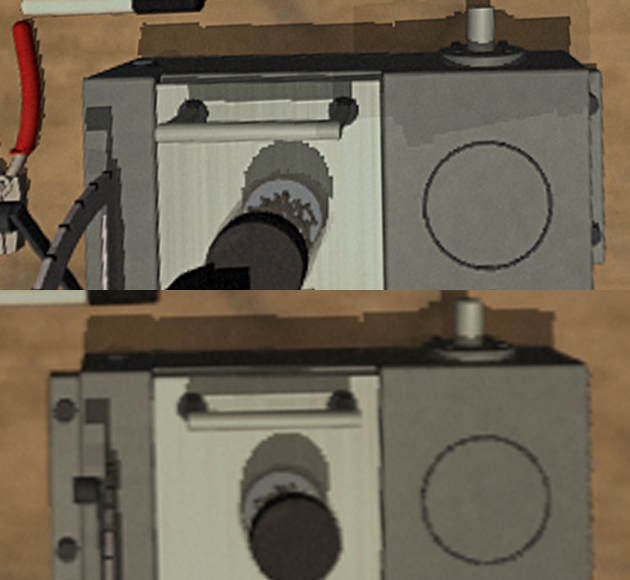

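Call:
play_rows --deltas "8.8 -2.4 -2.6 2 0 0 0;8.8 -2.4 -2.6 3 0 0 0;8.8 -2.4 -2.6 3 0 0 0;8.8 -2.4 -2.7 4 0 0 0;8.8 0 0 0 0 0 0;8.8 0 0 0 0 0 0"

```text
time_s: 3.43
tool_pos: [0.581, 0.1235, 0.2814]
orientation: [-0.002, -0.023, 1.0, 0.0]
force: [0.0, -0.3, 0.6]
opening: 0.0877
```

```bash
python3 - <<'E'
from rect import *
o=get_obs();print(o["tool_pos"],o["joints"].round(2))
w=save("wrist","w2")
s=save("scene","s2")
for t,z in (("jar_center",.123),("cover_bar",.13)):
  for n in ("wrist","scene"):
    for r in mark_of(t,n)[:2]: print(t,n,r["at"],round(r["p"],2),onz(n,r["at"],z,o).round(4))
w=cv2.imread("pics/w2.png")
circ(w,.161,"wrist",o,24,32,None)
for r in masks_of("jar_center","wrist")[:2]: print(r["p"],r["bbox"])
E
```

```text
[0.58098723 0.12353517 0.28143135] [ 0.01  0.45  1.2   0.    1.5  -1.61]
jar_center wrist [154.5, 75.2] 0.54 [ 0.5735 -0.0533  0.123 ]
jar_center scene [163.6, 256.6] 0.95 [0.5964 0.1005 0.123 ]
cover_bar wrist [110.1, 235.3] 0.85 [0.5244 0.0995 0.13  ]
cover_bar scene [169.5, 235.5] 0.91 [0.522  0.0841 0.13  ]
0.161 wrist x 0.5940 y 0.1090 r 0.0283
0.161 wrist x 0.5645 y 0.2135 r 0.0292
0.161 wrist x 0.6280 y -0.0165 r 0.0276
0.161 wrist x 0.5310 y 0.1365 r 0.0289
0.161 wrist x 0.6045 y 0.0285 r 0.0270
0.161 wrist x 0.5700 y 0.2185 r 0.0303
0.68 [211.3, 145.5, 274.8, 224.5]
```

View pics/w2.png

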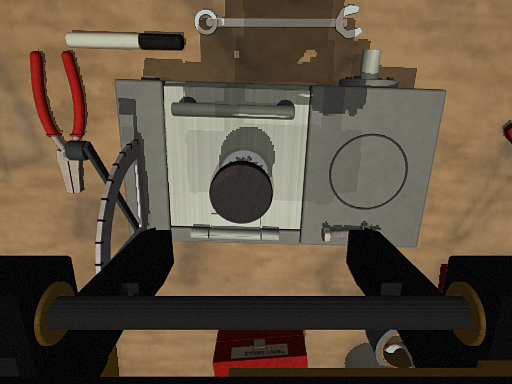

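View pics/s2.png

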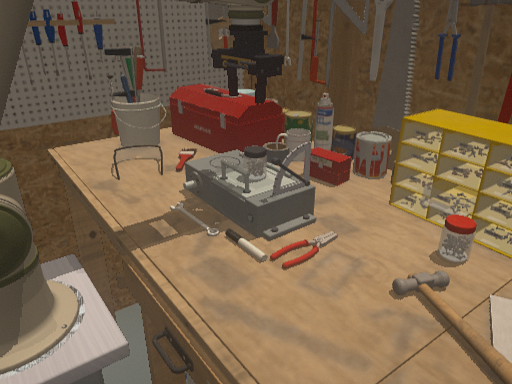

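The lid is clear at (192,241) and the ring at (171,368). Next are the ring fit and the yaw.

```bash
python3 - <<'E'
from rect import *
o=get_obs();print(o["tool_pos"])
w=cv2.imread("pics/w2.png")
circ(w,.086,"wrist",o,39,47,None)
r=rect(w,"wrist",.085,o,S=2000,W=840,H=600)
g=cv2.cvtColor(r,cv2.COLOR_BGR2GRAY)
L=cv2.createLineSegmentDetector().detect(g)[0].reshape(-1,4)
for l in L:
    d=l[2:]-l[:2];n=np.hypot(*d)
    if n>110:
        print("y %.3f x %.3f -> y %.3f x %.3f"%(-.08+l[0]/2000,.45+l[1]/2000,-.08+l[2]/2000,.45+l[3]/2000),"dir",round(np.degrees(np.arctan2(d[1],d[0])),2))
E
```

```text
[0.58095932 0.12474199 0.28408725]
0.086 wrist x 0.5895 y 0.2455 r 0.0424
0.086 wrist x 0.6200 y 0.0985 r 0.0429
0.086 wrist x 0.6210 y 0.1155 r 0.0432
y 0.023 x 0.509 -> y 0.026 x 0.662 dir 88.97
y 0.176 x 0.659 -> y 0.173 x 0.520 dir -91.04
y -0.009 x 0.666 -> y -0.009 x 0.586 dir -90.52
y 0.158 x 0.535 -> y 0.031 x 0.538 dir 179.0
y 0.077 x 0.534 -> y 0.157 x 0.533 dir -0.86
y 0.267 x 0.658 -> y 0.340 x 0.720 dir 40.61
y 0.073 x 0.661 -> y 0.128 x 0.660 dir -0.88
y 0.152 x 0.531 -> y 0.094 x 0.532 dir 179.38
y 0.024 x 0.667 -> y 0.021 x 0.539 dir -91.29
y -0.000 x 0.461 -> y -0.070 x 0.463 dir 178.29
y 0.175 x 0.520 -> y 0.178 x 0.678 dir 88.88
y -0.063 x 0.460 -> y 0.001 x 0.459 dir -0.96
y 0.312 x 0.499 -> y 0.232 x 0.500 dir 179.67
y -0.069 x 0.474 -> y -0.001 x 0.473 dir -1.57
y 0.129 x 0.668 -> y 0.048 x 0.668 dir -179.88
y 0.313 x 0.498 -> y 0.314 x 0.554 dir 88.57
y 0.171 x 0.505 -> y 0.044 x 0.508 dir 179.0
y 0.072 x 0.677 -> y 0.130 x 0.676 dir -1.07
y 0.314 x 0.555 -> y 0.317 x 0.676 dir 88.82
y 0.312 x 0.557 -> y 0.311 x 0.500 dir -91.17
y 0.313 x 0.617 -> y 0.312 x 0.558 dir -91.13
```

Call:
play_rows --deltas "8.8 -0.6 -0.8 2 0 0 1.6;8.8 -0.6 -0.8 2 0 0 0;8.8 0 0 2 0 0 0;8.8 0 0 2 0 0 0;8.8 0 0 0 0 0 0;8.8 0 0 0 0 0 0;8.8 0 0 0 0 0 0"

```text
time_s: 4.37
tool_pos: [0.5941, 0.1087, 0.2047]
orientation: [0.001, -0.01, 1.0, -0.0]
force: [-0.2, 0.2, 1.5]
opening: 0.088
```

```bash
python3 - <<'E'
from rect import *
o=get_obs();print(o["tool_pos"],Rq(o["orientation"]).as_matrix().round(3))
save("wrist","w3")
w=cv2.imread("pics/w3.png")
circ(w,.161,"wrist",o,24,32,None)
circ(w,.086,"wrist",o,39,47,None)
print(get_obs()["tool_pos"])
E
```

```text
[0.59414241 0.1086928  0.2046587 ] [[-1.    -0.02   0.002]
 [-0.02   1.    -0.   ]
 [-0.002 -0.    -1.   ]]
0.161 wrist x 0.5675 y 0.2055 r 0.0296
0.161 wrist x 0.5930 y 0.1075 r 0.0288
0.161 wrist x 0.6925 y 0.1835 r 0.0282
0.086 wrist x 0.5860 y 0.2430 r 0.0419
0.086 wrist x 0.6250 y 0.1120 r 0.0425
[0.59421489 0.10867377 0.20476391]
```

View pics/w3.png

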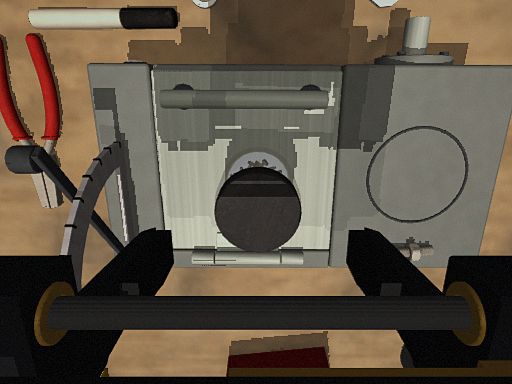

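Centred on the jar at about (209,258), with the fingers either side. Descending and gripping gently.

Call:
play_rows --deltas "8.8 0 0 3 0 0 0;8.8 0 0 3 0 0 0;8.8 0 -0.1 2.4 0 0 0;8.8 0 0 1.4 0 0 0;8.8 0 0 0 0 0 0;8.8 0 0 0 0 0 0;8.8 0 0 0 0 0 0"

```text
time_s: 5.0
tool_pos: [0.5947, 0.1075, 0.107]
orientation: [0.002, -0.01, 1.0, -0.0]
force: [0.1, 0.2, -1.0]
opening: 0.0882
```

Call:
play_rows --deltas "6.8 0 0 0 0 0 0;6 0 0 0 0 0 0;5.8 0 0 0 0 0 0;5.6 0 0 0 0 0 0;5.6 0 0 0 0 0 0;5.6 0 0 0 0 0 0" --force 7

```text
time_s: 5.5
tool_pos: [0.5938, 0.1074, 0.1052]
orientation: [0.0, -0.01, 1.0, -0.0]
force: [0.3, -0.5, 1.7]
opening: 0.0584
```

```bash
python3 - <<'E'
from rect import *
o=get_obs();print(o["tool_pos"],o["force"],o["opening"])
save("scene","s4");save("wrist","w4")
E
```

```text
[0.59381046 0.10740145 0.10519432] [ 0.29438235 -0.47936838  1.69606013] 0.058385298907797166
```

View pics/w4.png

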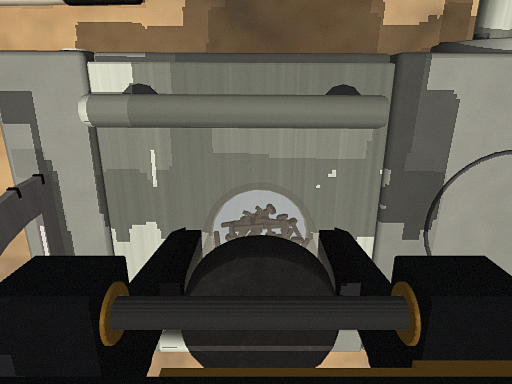

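View pics/s4.png

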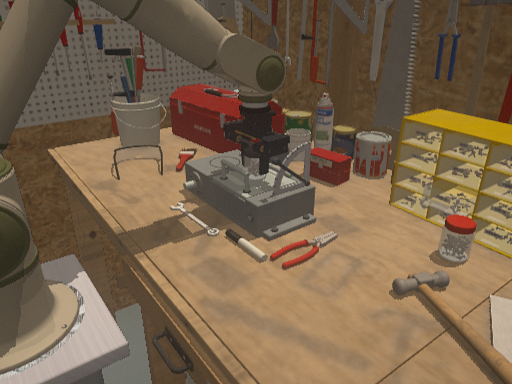

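Call:
play_rows --deltas "5.6 0 0.5 0 0 0 0;5.6 0 1 0 0 0 0;5.6 0.1 1 0 0 0 0;5.6 0 1 0 0 0 0;5.6 0.1 1 0 0 0 0;5.6 0 1 0 0 0 0;5.6 0 1 0 0 0 0"

```text
time_s: 6.18
tool_pos: [0.5904, 0.1734, 0.1052]
orientation: [0.0, -0.01, 1.0, -0.0]
force: [0.2, -5.0, 5.0]
opening: 0.0584
```

Call:
play_rows --deltas "5.6 0.1 1 0 0 0 0;5.6 0 1 0 0 0 0;5.6 0 1 0 0 0 0;5.6 0 1 0 0 0 0;5.6 0 1 0 0 0 0;5.6 0 0.8 0 0 0 0;5.6 0 0 0 0 0 0;5.6 0 0 0 0 0 0"

```text
time_s: 6.85
tool_pos: [0.588, 0.2318, 0.1049]
orientation: [0.0, -0.01, 1.0, 0.001]
force: [-0.3, 3.5, 2.3]
opening: 0.0584
```

```bash
python3 - <<'E'
from rect import *
o=get_obs();print(o["tool_pos"],o["force"],o["opening"])
save("wrist","w5");save("top","t5")
for n in ("wrist","top"):
  for t,z in (("jar_center",.123),("ring_mark",.085)):
    for r in mark_of(t,n)[:2]: print(t,n,r["at"],round(r["p"],2),onz(n,r["at"],z,o).round(4))
E
```

```text
[0.58801544 0.23182379 0.10486715] [-0.29990549  3.53109884  2.30624901] 0.058435562409880584
jar_center top [149.9, 149.7] 0.52 [0.59   0.2385 0.123 ]
```

View pics/w5.png

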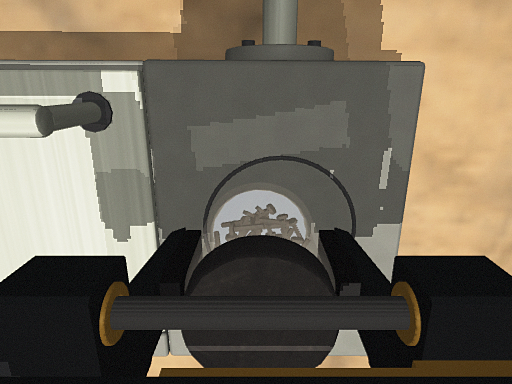

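View pics/t5.png

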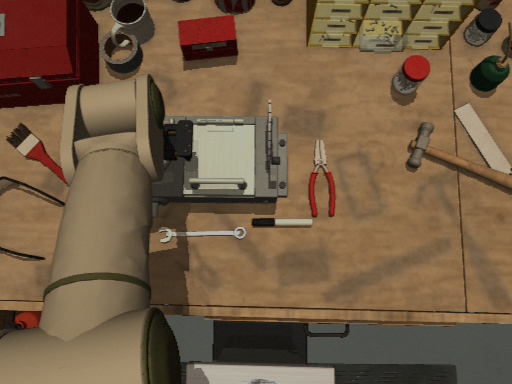

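```bash
python3 - <<'E'
from rect import *
o=get_obs()
im=cv2.imread("pics/w5.png");g=cv2.cvtColor(im,cv2.COLOR_BGR2GRAY).astype(float)
best=[]
from scipy.ndimage import map_coordinates
def prof(cx,cy,rad):
    th=np.radians(np.arange(60,300,3)); 
    P=np.array([proj("wrist",[cx+rad*np.cos(t),cy+rad*np.sin(t),.086],o) for t in th])
    ok=(P[:,0]<225)&((P[:,1]<200)|(P[:,1]>320)|(P[:,0]<185))
    return P[ok]
for cx in np.arange(.574,.600,.001):
  for cy in np.arange(.232,.260,.001):
    P=prof(cx,cy,.0424)
    best.append((map_coordinates(g,P.T,order=1).mean(),cx,cy,len(P)))
best.sort();print(best[:4],o["tool_pos"])
E
```

```text
Traceback (most recent call last):
  File "h.py", line 17, in proj
    c,T=cam(n,o);q=np.linalg.inv(T)@np.r_[P,1];return np.array([c["cy"]+c["fy"]*q[1]/q[2],c["cx"]+c["fx"]*q[0]/q[2]])
        ~~~^^^^^
  File "h.py", line 6, in cam
    c=camera_info(n)
ValueError: time passes only in moves, steps and waits
```

```bash
sed -i 's/^def cam(n,o=None):/_ci=camera_info\n_cache={}\ndef camera_info(n):\n    if n not in _cache: _cache[n]=_ci(n)\n    return _cache[n]\ndef cam(n,o=None):/' h.py; python3 - <<'E'
from rect import *
o=get_obs()
im=cv2.imread("pics/w5.png");g=cv2.cvtColor(im,cv2.COLOR_BGR2GRAY).astype(float)
best=[]
from scipy.ndimage import map_coordinates
c,T=cam("wrist",o);Ti=np.linalg.inv(T)
def prof(cx,cy,rad):
    th=np.radians(np.arange(60,300,3))
    q=Ti@np.array([cx+rad*np.cos(th),cy+rad*np.sin(th),.086+0*th,1+0*th])
    P=np.array([c["cy"]+c["fy"]*q[1]/q[2],c["cx"]+c["fx"]*q[0]/q[2]]).T
    ok=(P[:,0]<225)&((P[:,1]<200)|(P[:,1]>320)|(P[:,0]<185))
    return P[ok]
for cx in np.arange(.574,.600,.001):
  for cy in np.arange(.232,.260,.001):
    P=prof(cx,cy,.0424)
    best.append((map_coordinates(g,P.T,order=1).mean(),cx,cy,len(P)))
best.sort();print(best[:4],o["tool_pos"])
E
```

```text
[(np.float64(44.076386692055316), np.float64(0.589), np.float64(0.24100000000000002), 44), (np.float64(44.39080971807353), np.float64(0.588), np.float64(0.24100000000000002), 45), (np.float64(44.66362671418565), np.float64(0.589), np.float64(0.24200000000000002), 44), (np.float64(46.37059719269356), np.float64(0.588), np.float64(0.24200000000000002), 45)] [0.58813366 0.23029578 0.10485278]
```

Call:
play_rows --deltas "5.6 0 0.4 0 0 0 0;5.6 0 0.4 0 0 0 0;5.6 0 0.4 0 0 0 0;5.6 0 0 0 0 0 0;5.6 0 0 0 0 0 0;5.6 0 0 0 0 0 0"

```text
time_s: 7.65
tool_pos: [0.588, 0.2428, 0.1048]
orientation: [0.0, -0.01, 1.0, 0.0]
force: [2.2, 1.5, 1.1]
opening: 0.0584
```

```bash
python3 - <<'E'
from rect import *
o=get_obs();print(o["tool_pos"],o["force"],o["opening"])
save("wrist","w6")
im=cv2.imread("pics/w6.png");g=cv2.cvtColor(im,cv2.COLOR_BGR2GRAY).astype(float)
best=[]
from scipy.ndimage import map_coordinates
c,T=cam("wrist",o);Ti=np.linalg.inv(T)
def prof(cx,cy,rad):
    th=np.radians(np.arange(60,300,3))
    q=Ti@np.array([cx+rad*np.cos(th),cy+rad*np.sin(th),.086+0*th,1+0*th])
    P=np.array([c["cy"]+c["fy"]*q[1]/q[2],c["cx"]+c["fx"]*q[0]/q[2]]).T
    ok=(P[:,0]<225)&((P[:,1]<200)|(P[:,1]>320)|(P[:,0]<185))
    return P[ok]
for cx in np.arange(.574,.600,.001):
  for cy in np.arange(.232,.260,.001):
    P=prof(cx,cy,.0424)
    best.append((map_coordinates(g,P.T,order=1).mean(),cx,cy,len(P)))
best.sort();print(best[:4],o["tool_pos"])
E
```

```text
[0.58800555 0.24275436 0.10484673] [2.198474   1.52193006 1.13520274] 0.05836532714260069
[(np.float64(44.44449895578002), np.float64(0.589), np.float64(0.24300000000000002), 55), (np.float64(44.77139298715666), np.float64(0.588), np.float64(0.24300000000000002), 56), (np.float64(47.81236748181019), np.float64(0.588), np.float64(0.24400000000000002), 56), (np.float64(48.77806564988315), np.float64(0.589), np.float64(0.24400000000000002), 55)] [0.58800555 0.24275436 0.10484673]
```

View pics/w6.png

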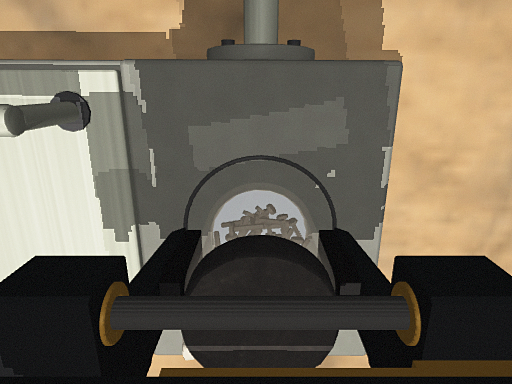

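The ring (columns 186–336) sits concentric round the jar base (column ~260). Releasing, then rising.

Call:
play_rows --deltas "6.5 0 0 0 0 0 0;7.5 0 0 0 0 0 0;8.8 0 0 0 0 0 0;8.8 0 0 0 0 0 0;8.8 0 0 0 0 0 0;8.8 0 0 0 0 0 0;8.8 0 0 0 0 0 0"

```text
time_s: 8.28
tool_pos: [0.588, 0.2423, 0.1049]
orientation: [0.0, -0.01, 1.0, -0.0]
force: [-0.1, 0.7, -0.7]
opening: 0.0877
```

Call:
play_rows --deltas "8.8 0 0 -2 0 0 0;8.8 0 0 -3 0 0 0;8.8 0 0 -3 0 0 0;8.8 0 0 -4 0 0 0;8.8 1 0 -3 0 0 0;8.8 2 0 0 0 0 0;8.8 0 0 0 0 0 0;8.8 0 0 0 0 0 0"

```text
time_s: 8.95
tool_pos: [0.5577, 0.2418, 0.255]
orientation: [-0.0, -0.01, 1.0, -0.0]
force: [0.6, -0.6, 0.6]
opening: 0.0878
```

```bash
python3 - <<'E'
from rect import *
o=get_obs();print(o["tool_pos"],o["joints"].round(2))
save("wrist","w7");save("top","t7")
for n in ("wrist","top"):
  w=cv2.imread(f"pics/{n[0]}7.png")
  circ(w,.161,n,o,25,31,None); print('ring');circ(w,.086,n,o,40,45,None)
  for t,z in (("jar_center",.123),("ring_mark",.085),("bolt",.085)):
    for r in mark_of(t,n)[:2]: print(t,n,r["at"],round(r["p"],2),onz(n,r["at"],z,o).round(4))
E
```

```text
[0.557707   0.24180317 0.25496993] [ 0.22  0.49  1.2  -0.    1.45 -1.37]
0.161 wrist x 0.5870 y 0.2445 r 0.0277
0.161 wrist x 0.5585 y 0.2390 r 0.0282
ring
0.086 wrist x 0.5895 y 0.2425 r 0.0424
bolt wrist [254.7, 249.3] 0.95 [0.6569 0.2329 0.085 ]
0.161 top x 0.5575 y 0.2230 r 0.0276
ring
0.086 top x 0.5880 y 0.2425 r 0.0423
jar_center top [149.5, 143.2] 0.93 [0.5905 0.252  0.123 ]
jar_center top [162.7, 276.7] 0.37 [ 0.5685 -0.0238  0.123 ]
ring_mark top [156.9, 151.9] 0.68 [0.5851 0.2429 0.085 ]
```

View pics/w7.png

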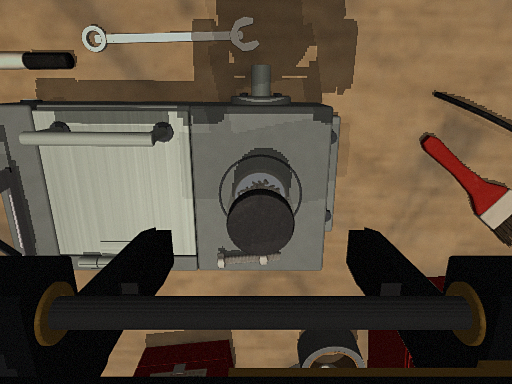

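The jar is in the ring, about 2–3 mm off centre. Next is the index arm's angle: an enlarged scene crop with predicted arm lines overlaid.

```bash
cat > idx.py <<'E'
from rect import *
yaw=np.radians(1.05);X=np.array([np.cos(yaw),np.sin(yaw),0]);Y=np.array([-np.sin(yaw),np.cos(yaw),0]);Zz=np.array([0,0,1.])
H=np.array([.5917,.099,.091])+.0765*X
def arm(a,r,off=-.118): return H+off*Y-r*np.cos(a)*X+r*np.sin(a)*Zz
E
python3 - <<'E'
from idx import *
print(H)
o=get_obs()
im=cv2.imread("pics/s4.png");k=8
x0,y0=260,125
cr=cv2.resize(im[y0:y0+75,x0:x0+75],None,fx=k,fy=k,interpolation=cv2.INTER_CUBIC)
raw=cr.copy()
for a in (.5,.6,.7,.8,.9,1.0):
    p=proj("scene",arm(a,.138));q=proj("scene",arm(a,0))
    f=lambda p:(int((p[1]-x0+.5)*k),int((p[0]-y0+.5)*k))
    cv2.circle(cr,f(p),4,(0,0,255),1);cv2.putText(cr,f"{a}",f(p),0,.4,(0,255,255),1);cv2.circle(cr,f(q),4,(255,0,0),1)
cv2.imwrite("pics/i1.png",cr)
cv2.imwrite("pics/i1r.png",raw)
for r in mark_of("index_knob","scene")[:3]: print(r)
for r in masks_of("index","scene")[:2]: print(r["p"],r["bbox"])
E
```

```text
[0.66818715 0.10040186 0.091     ]
{'at': [159.4, 274.9], 'p': 0.68}
{'at': [161.3, 255.3], 'p': 0.33}
0.73 [272.3, 155.1, 308.4, 184.4]
```

View pics/i1.png

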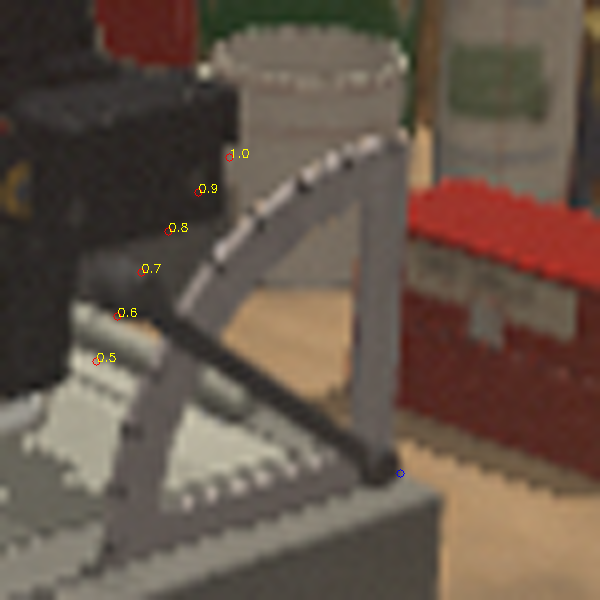

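View pics/i1r.png

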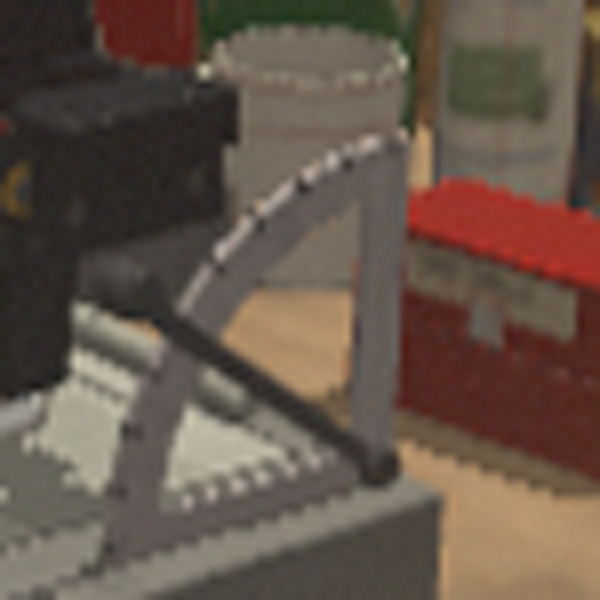

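```bash
python3 - <<'E'
from idx import *
k=8
ims=[]
for n,f,x0,y0 in (("scene","s2",262,128),("top","t7",250,90)):
    im=cv2.imread(f"pics/{f}.png")
    cr=cv2.resize(im[y0:y0+70,x0:x0+48],None,fx=k,fy=k,interpolation=cv2.INTER_CUBIC)
    ff=lambda p:(int((p[1]-x0+.5)*k),int((p[0]-y0+.5)*k))
    for a in (.5,.6,.7,.8,.9,1.0):
        p=ff(proj(n,arm(a,.138)));cv2.circle(cr,p,3,(0,0,255),1)
    cv2.circle(cr,ff(proj(n,arm(.7,0))),3,(255,0,0),1)
    ims.append(cr)
cv2.imwrite("pics/i2.png",np.hstack(ims))
E
```

```text
(no output)
```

View pics/i2.png

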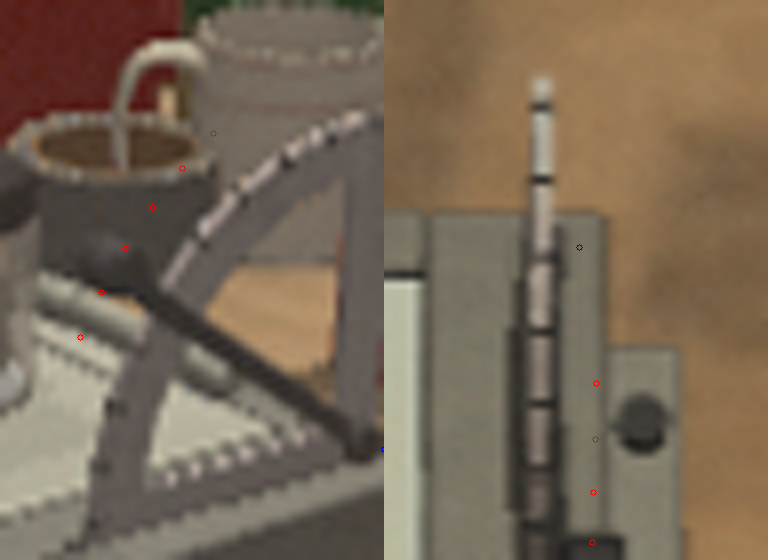

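Slope and knob position put the index at about 0.67–0.68 rad (scene arm line slope, knob at crop (105,258); the top view agrees). Turning the tool 90° for the bar.

Call:
play_rows --deltas "8.8 0 0 0 0 0 6.9;8.8 0 0 0 0 0 7;8.8 0 0 0 0 0 7;8.8 0 0 0 0 0 7;8.8 0 0 0 0 0 7;8.8 0 0 0 0 0 7;8.8 0 0 0 0 0 7;8.8 0 0 0 0 0 7"

```text
time_s: 10.12
tool_pos: [0.558, 0.2417, 0.2549]
orientation: [-0.0, 0.462, 0.887, -0.0]
force: [0.4, 0.7, -0.4]
opening: 0.088
```

Call:
play_rows --deltas "8.8 0 0 0 0 0 7;8.8 0 0 0 0 0 7;8.8 0 0 0 0 0 7;8.8 0 0 0 0 0 7;8.8 0 0 0 0 0 6;8.8 0 0 0 0 0 0;8.8 0 0 0 0 0 0"

```text
time_s: 10.7
tool_pos: [0.558, 0.2418, 0.2549]
orientation: [-0.0, 0.698, 0.716, -0.0]
force: [-0.0, 0.0, 0.5]
opening: 0.088
```

```bash
python3 - <<'E'
from idx import *
o=get_obs();M=Rq(o["orientation"]).as_matrix();print(o["tool_pos"],M.round(3),o["joints"].round(2))
bar=H-.140*X+.039*Zz;print("bar",bar,"d tool",M.T@(bar-o["tool_pos"]))
E
```

```text
[0.55804065 0.24175454 0.25487661] [[-0.025  1.    -0.   ]
 [ 1.     0.025 -0.   ]
 [-0.    -0.    -1.   ]] [0.22 0.49 1.2  0.   1.45 0.19]
bar [0.52821066 0.09783637 0.13      ] d tool [-0.14312593 -0.0334208   0.12487776]
```

Call:
play_rows --deltas "8.8 -2.4 -0.8 0 0 0 0.4;8.8 -2.4 -0.8 0 0 0 0;8.8 -2.4 -0.8 0 0 0 0;8.8 -2.4 -0.8 0 0 0 0;8.8 -2.4 -0.1 0 0 0 0;8.8 -2.2 0 2 0 0 0;8.8 0 0 2 0 0 0;8.8 0 0 0 0 0 0"

```text
time_s: 11.37
tool_pos: [0.526, 0.0982, 0.2119]
orientation: [-0.002, 0.701, 0.713, -0.002]
force: [-1.0, -0.4, 0.1]
opening: 0.0879
```

```bash
python3 - <<'E'
from idx import *
o=get_obs();M=Rq(o["orientation"]).as_matrix();print(o["tool_pos"])
save("wrist","w8")
for r in mark_of("cover_bar","wrist")[:2]: print(r,onz("wrist",r["at"],.13,o))
w=cv2.imread("pics/w8.png")
r=rect(w,"wrist",.136,o,S=2000,W=600,H=400)
L=cv2.createLineSegmentDetector().detect(cv2.cvtColor(r,cv2.COLOR_BGR2GRAY))[0].reshape(-1,4)
for l in L:
    d=l[2:]-l[:2]
    if np.hypot(*d)>100: print("y %.3f x %.4f -> y %.3f x %.4f"%(-.08+l[0]/2000,.45+l[1]/2000,-.08+l[2]/2000,.45+l[3]/2000))
E
```

```text
[0.52596455 0.09824627 0.21187435]
{'at': [197.8, 259.4], 'p': 0.77} [0.52456856 0.09584476 0.13      ]
y 0.013 x 0.4503 -> y 0.016 x 0.6097
y 0.174 x 0.6316 -> y 0.172 x 0.5084
y 0.172 x 0.5083 -> y 0.073 x 0.5096
y 0.052 x 0.5316 -> y 0.053 x 0.5909
y 0.175 x 0.4608 -> y 0.115 x 0.4633
y -0.018 x 0.5653 -> y -0.020 x 0.4503
y -0.058 x 0.5747 -> y -0.056 x 0.6365
y 0.149 x 0.5447 -> y 0.093 x 0.5454
y 0.140 x 0.5305 -> y 0.077 x 0.5311
y -0.060 x 0.5003 -> y -0.058 x 0.5553
y -0.071 x 0.4503 -> y -0.066 x 0.6491
y 0.175 x 0.5059 -> y 0.177 x 0.6472
y 0.093 x 0.5186 -> y 0.146 x 0.5182
y 0.051 x 0.5910 -> y 0.050 x 0.5316
y 0.004 x 0.6491 -> y 0.002 x 0.5484
y 0.000 x 0.5484 -> y 0.003 x 0.6491
y 0.013 x 0.6491 -> y 0.010 x 0.5453
y -0.002 x 0.5734 -> y -0.002 x 0.6284
y 0.008 x 0.6147 -> y 0.006 x 0.5466
y 0.008 x 0.5466 -> y 0.010 x 0.6328
```

View pics/w8.png

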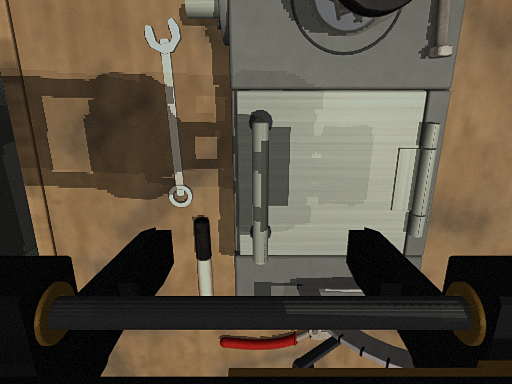

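Bar centre is at x≈0.5246 (columns 253–268), between the fingers. Descending, then closing.

Call:
play_rows --deltas "8.8 0 0 3 0 0 0;8.8 0 -0.1 3 0 0 0;8.8 0 0 2.4 0 0 0;8.8 0 0 1.8 0 0 0;6 0 0 0 0 0 0;4 0 0 0 0 0 0;4 0 0 0 0 0 0;4 0 0 0 0 0 0" --force 20

```text
time_s: 12.13
tool_pos: [0.5272, 0.0994, 0.1148]
orientation: [0.001, 0.702, 0.713, 0.001]
force: [0.2, -0.5, 0.9]
opening: 0.0635
```

Call:
play_rows --deltas "2 0 0 0 0 0 0;1 0 0 0 0 0 0;0.8 0 0 0 0 0 0;0.8 0 0 0 0 0 0;0.8 0 0 0 0 0 0;0.8 0 0 0 0 0 0;0.8 0 0 0 0 0 0;0.8 0 0 0 0 0 0" --force 20

```text
time_s: 12.8
tool_pos: [0.5257, 0.0992, 0.1128]
orientation: [-0.001, 0.702, 0.712, -0.001]
force: [0.3, -0.5, 3.6]
opening: 0.0112
```

```bash
python3 - <<'E'
from idx import *
o=get_obs();print(o["tool_pos"],o["force"],o["opening"],o["joints"].round(2))
save("wrist","w9")
E
```

```text
[0.52571523 0.0991969  0.11277409] [ 0.2816323  -0.46798499  3.58849125] 0.011207293138260757 [-0.03  0.47  1.63 -0.    1.05 -0.05]
```

View pics/w9.png

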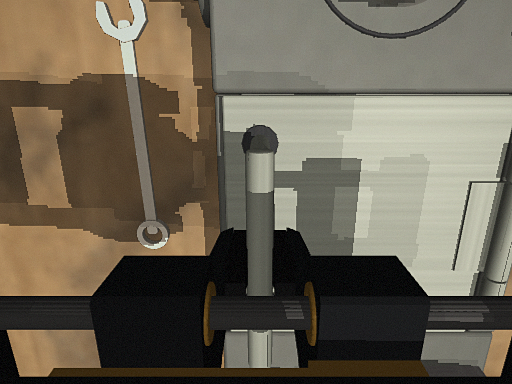

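Gripped (opening 11 mm on the bar). Swinging up along the arc, first half.

Call:
play_rows --deltas "0.8 0 0.24 -0.77 0 0 0;0.8 0 0.28 -0.77 0 0 0;0.8 0 0.33 -0.76 0 0 0;0.8 0 0.37 -0.73 0 0 0;0.8 0 0.41 -0.71 0 0 0;0.8 0 0.45 -0.68 0 0 0;0.8 0 0 0 0 0 0" --force 20

```text
time_s: 13.43
tool_pos: [0.5468, 0.0995, 0.159]
orientation: [-0.001, 0.702, 0.712, -0.001]
force: [-12.0, -2.3, 2.9]
opening: 0.0113
```

```bash
python3 - <<'E'
from idx import *
o=get_obs();print(o["tool_pos"],o["force"],o["moment"],o["opening"],Rq(o["orientation"]).as_matrix().round(3))
save("scene","s10")
im=cv2.imread("pics/s10.png");cv2.imwrite("pics/s10c.png",cv2.resize(im[110:240,170:330],None,fx=4,fy=4,interpolation=cv2.INTER_CUBIC))
E
```

```text
[0.54675493 0.09952543 0.15901574] [-11.97710109  -2.33722324   2.944832  ] [-0.26339664  1.93047267 -0.02109613] 0.011297525117436211 [[-0.015  1.    -0.002]
 [ 1.     0.015 -0.   ]
 [-0.    -0.002 -1.   ]]
```

View pics/s10c.png

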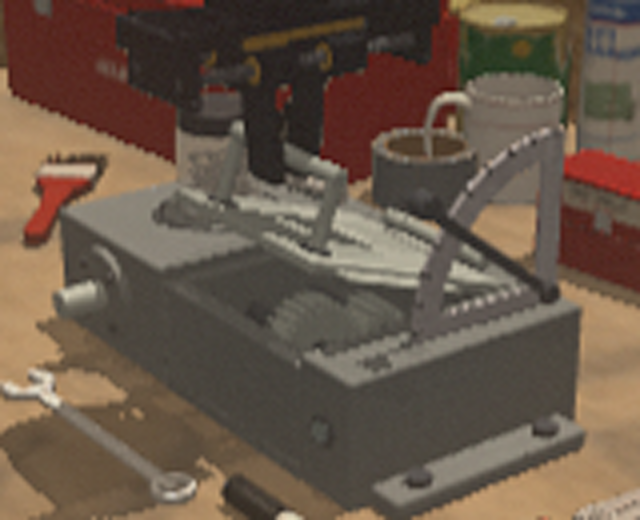

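Call:
play_rows --deltas "0.8 0 0.41 -0.66 0 0 0;0.8 0 0.47 -0.63 0 0 0;0.8 0 0.53 -0.59 0 0 0;0.8 0 0.59 -0.56 0 0 0;0.8 0 0.62 -0.53 0 0 0;0.8 0 0.65 -0.5 0 0 0;0.8 0 0 0 0 0 0;0.8 0 0 0 0 0 0"

```text
time_s: 14.15
tool_pos: [0.5794, 0.1, 0.1943]
orientation: [-0.0, 0.702, 0.712, -0.0]
force: [-12.8, -1.8, 10.6]
opening: 0.0115
```

```bash
python3 - <<'E'
from idx import *
o=get_obs();print(o["tool_pos"],o["force"],o["moment"],o["opening"])
save("scene","s11");save("wrist","w11");save("top","t11")
im=cv2.imread("pics/s11.png");cv2.imwrite("pics/s11c.png",cv2.resize(im[120:220,200:330],None,fx=6,fy=6,interpolation=cv2.INTER_CUBIC)[:600])
E
```

```text
[0.57939463 0.10002214 0.19430444] [-12.81749126  -1.84045262  10.61066343] [-0.2568741   2.13001163 -0.02320184] 0.01146338748174338
```

View pics/s11c.png

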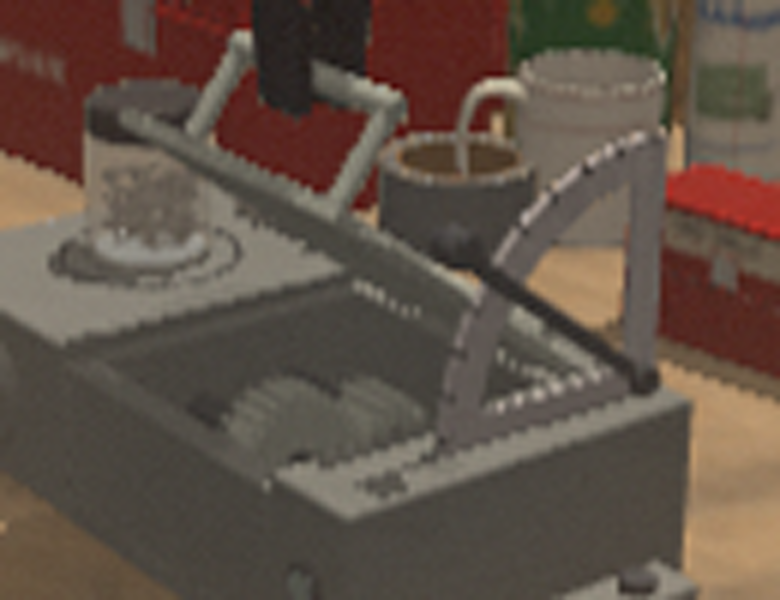

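View pics/w11.png

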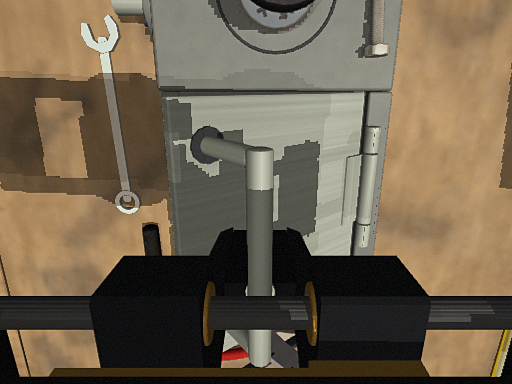

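```bash
python3 - <<'E'
from idx import *
def P(a,u,off,h): # plate coords: u = distance in front of hinge, h above hinge axis
    return H+off*Y+(-u*np.cos(a)+h*np.sin(a))*X+(u*np.sin(a)+h*np.cos(a))*Zz
def sl(p,q): return (p[0]-q[0])/(p[1]-q[1])
for a in (.55,.6,.65,.7,.75,.8):
    A=[proj("scene",arm(a,r,-.112)) for r in (.01,.138)]
    E=[proj("scene",P(a,u,-.075,-.002)) for u in (.01,.153)]
    b=[proj("scene",P(a,.14,o,.039)) for o in (-.055,.055)]
    f=[proj("scene",P(a,.14,o,-.0)) for o in (-.05,.05)]
    g=lambda v:[(round((p[1]-200+.5)*6),round((p[0]-120+.5)*6)) for p in v]
    print(a,"arm slope %.3f edge slope %.3f"%(sl(*A),sl(*E)),"arm",g(A),"edge",g(E),"bar",g(b),"feet",g(f))
def draw(a,nm,dx,dy):
    im=cv2.imread("pics/s11.png")[120:220,200:330];k=6
    cr=cv2.resize(im,None,fx=k,fy=k,interpolation=cv2.INTER_CUBIC)
    g=lambda p:(round((p[1]-200+.5+dx)*k),round((p[0]-120+.5+dy)*k))
    c=[P(a,u,o,.002) for u,o in ((0,-.075),(.155,-.075),(.155,.075),(0,.075))]
    cv2.polylines(cr,[np.array([g(proj("scene",q)) for q in c])],True,(0,0,255),1)
    cv2.line(cr,g(proj("scene",P(a,.14,-.055,.039))),g(proj("scene",P(a,.14,.055,.039))),(255,0,0),1)
    cv2.line(cr,g(proj("scene",arm(a,0,-.112))),g(proj("scene",arm(a,.145,-.112))),(0,255,0),1)
    return cr
cv2.imwrite("pics/ov1.png",draw(.66,"",-2.6,-.5))
E
```

```text
0.55 arm slope 0.458 edge slope 0.456 arm [(635, 374), (430, 280)] edge [(572, 349), (340, 243)] bar [(376, 142), (213, 74)] feet [(326, 231), (181, 163)]
0.6 arm slope 0.555 edge slope 0.550 arm [(636, 373), (438, 263)] edge [(572, 348), (348, 225)] bar [(387, 127), (224, 61)] feet [(333, 214), (188, 148)]
0.65 arm slope 0.660 edge slope 0.651 arm [(636, 371), (447, 246)] edge [(573, 347), (358, 207)] bar [(399, 113), (235, 48)] feet [(342, 198), (196, 133)]
0.7 arm slope 0.775 edge slope 0.762 arm [(637, 370), (456, 230)] edge [(573, 346), (368, 189)] bar [(411, 100), (246, 36)] feet [(351, 183), (205, 118)]
0.75 arm slope 0.902 edge slope 0.884 arm [(638, 369), (466, 214)] edge [(574, 345), (378, 172)] bar [(423, 87), (258, 24)] feet [(360, 168), (214, 104)]
0.8 arm slope 1.043 edge slope 1.019 arm [(638, 368), (476, 199)] edge [(574, 344), (389, 155)] bar [(436, 76), (270, 13)] feet [(371, 153), (223, 91)]
```

View pics/ov1.png

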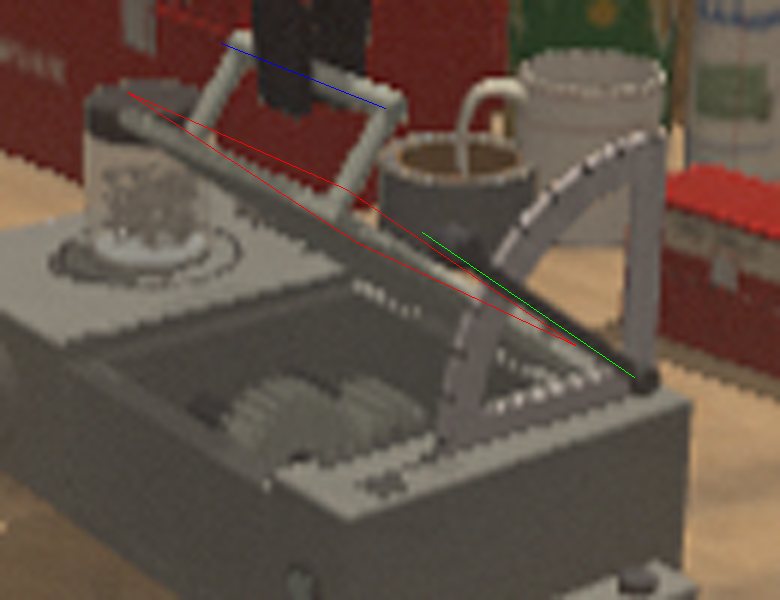

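By the bar's x travel the cover is at about 0.66 rad. In the scene view the bar end relative to the hub gives about 0.67, and the arm slope about 0.67 for the index. I'll hold and check for stillness and for the jar.

Call:
play_rows --deltas "0.8 0 0 0 0 0 0;0.8 0 0 0 0 0 0;0.8 0 0 0 0 0 0;0.8 0 0 0 0 0 0;0.8 0 0 0 0 0 0;0.8 0 0 0 0 0 0;0.8 0 0 0 0 0 0;0.8 0 0 0 0 0 0"

```text
time_s: 14.97
tool_pos: [0.5792, 0.1, 0.1941]
orientation: [-0.0, 0.702, 0.712, -0.0]
force: [-11.6, -1.8, 10.2]
opening: 0.011
```

```bash
python3 - <<'E'
from idx import *
from scipy.optimize import brentq
o=get_obs();print(o["tool_pos"],o["force"],o["opening"],o["joint_velocities"].round(4))
dx=o["tool_pos"][0]-.5257;print("a",brentq(lambda a:.14*(1-np.cos(a))+.039*np.sin(a)-dx,0,1.2))
save("scene","s12");a=save("top","t12")
t=cv2.imread("pics/t12.png");circ(t,.161,"top",o,25,31,None)
for r in mark_of("jar_center","top")[:2]: print(r,onz("top",r["at"],.123))
s=cv2.imread("pics/s12.png")
cv2.imwrite("pics/s12c.png",cv2.resize(s[130:200,190:320],None,fx=6,fy=6,interpolation=cv2.INTER_LANCZOS4))
cv2.imwrite("pics/t12c.png",cv2.resize(t[90:250,100:330],None,fx=3,fy=3,interpolation=cv2.INTER_CUBIC))
print(np.abs(s.astype(int)-cv2.imread("pics/s11.png")).max(axis=2).__gt__(40).sum())
E
```

```text
[0.57916136 0.10001752 0.19411488] [-11.58699535  -1.81689992  10.17787477] 0.010956203754567944 [ 0.001  -0.0011  0.0017 -0.     -0.001  -0.0004]
a 0.6612743280003728
28
```

View pics/s12c.png

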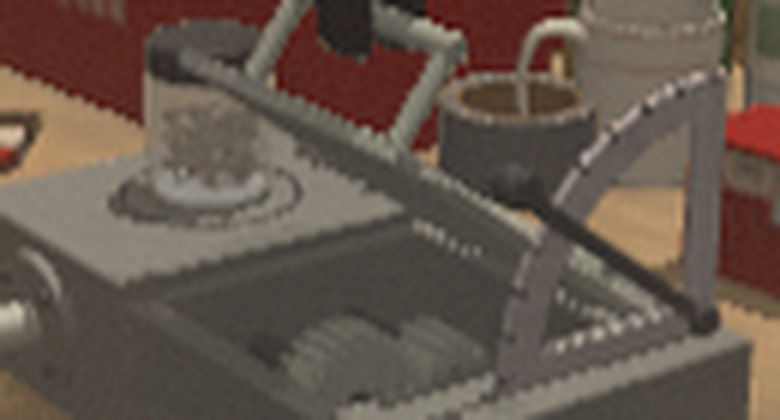

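View pics/t12c.png

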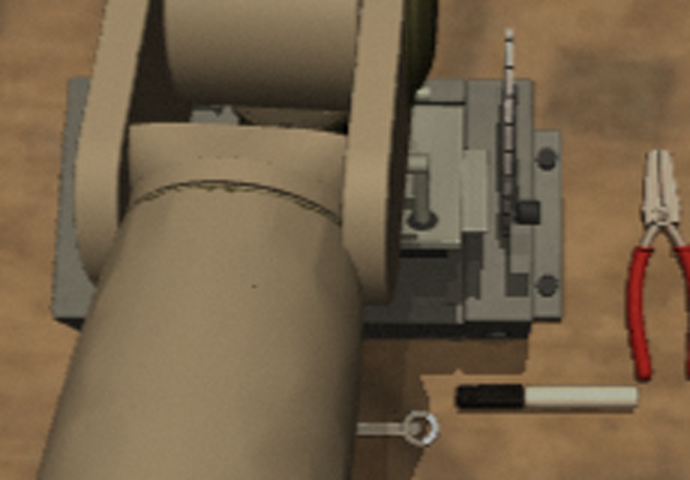

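```bash
python3 - <<'E'
from idx import *
def P(a,u,off,h): return H+off*Y+(-u*np.cos(a)+h*np.sin(a))*X+(u*np.sin(a)+h*np.cos(a))*Zz
im=cv2.imread("pics/s12.png");k=8;x0,y0,w,h=215,125,97,68
out=[]
for a in (.58,.67):
    cr=cv2.resize(im[y0:y0+h,x0:x0+w],None,fx=k,fy=k,interpolation=cv2.INTER_CUBIC)
    g=lambda p:(round((p[1]-x0+.5-.5)*k),round((p[0]-y0+.5+.3)*k))
    pr=lambda *s:g(proj("scene",P(a,*s)))
    for hh,c in ((-.006,(0,0,255)),(-.014,(0,140,255))):
        cv2.polylines(cr,[np.array([pr(u,o,hh) for u,o in ((0,-.075),(.155,-.075),(.155,.075),(0,.075))])],True,c,1)
    cv2.line(cr,pr(.14,-.055,.039),pr(.14,.055,.039),(255,0,0),1)
    cv2.line(cr,pr(.14,-.05,.039),pr(.14,-.05,-.006),(255,0,0),1)
    cv2.line(cr,g(proj("scene",arm(a,0,-.111))),g(proj("scene",arm(a,.145,-.111))),(0,255,0),1)
    cv2.imwrite(f"pics/ov_{int(a*100)}.png",cr)
E
```

```text
(no output)
```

View pics/ov_67.png

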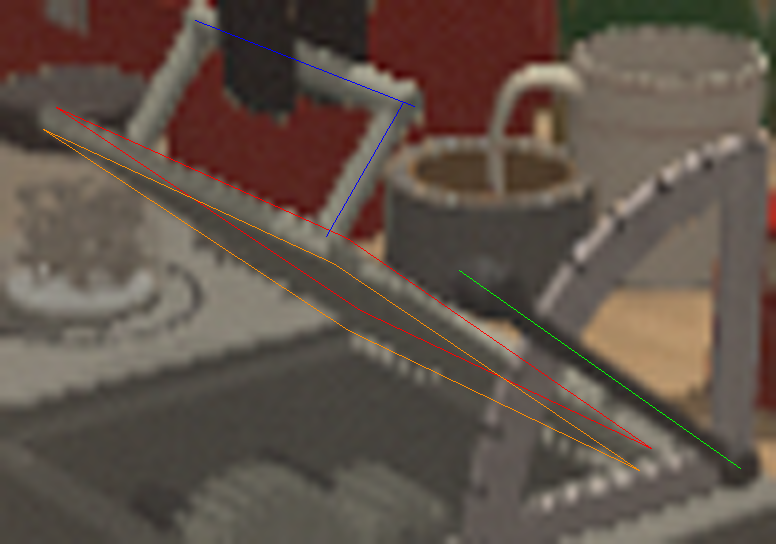

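The overlay for 0.67 rad fits the bar, the post, the plate outline and the index arm. The arm is still, so I'm handing in.

```bash
python3 -c "
from workcell import *
print(sign_off())"
```

```text
the job is handed in; nothing more can be done
None
```

I slid the jar off the cover into the ring, let go of it, then gripped the cover by its bar and swung it up. I handed the job in at about 15 s with the cover still held; `sign_off` gave no verdict.

**Jar:** it stands about 2–3 mm from the ring's centre by the wrist camera, measured right after I let go. The top camera's network put it about 10 mm off. I think that reading is poor, because the wrist fits taken before and after release agree with each other. In my last check the arm hid the jar from the top camera, so only the scene picture confirms it still stands upright in the ring, clear of the cover.

**Cover and index arm:** the cover is at about 0.66 rad by the bar's travel, and a 0.67 rad overlay fits it in the scene picture. The index arm reads about 0.67 rad by its slope (first rough readings 0.65–0.68). The difference is well inside the 0.087 rad limit, and I never touched the index arm.

**Hold:** the arm was still, with joint speeds of 0.002 rad/s or less, and it moved only 0.2 mm over the last 0.8 s. The bar slid about 3–4 mm along the finger pads during the swing. The reading at the tool was about 15 N while holding, mostly pushing the bar towards the hinge.

**Other things:** I did not measure the bystanders again at the end. The wrench, pliers and marker look where they were in the last pictures. The bolt was hidden then, but looked unmoved in the wrist picture taken just before.

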